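# Close out a balance check: weight home, reset held with the stylus

### The job

The check of the bench balance is finished: take the steel weight off the pan and put it back, fully down, in the well of the wooden weight block that it fits, and let go of it. Then take the stylus out of its stand, reach it through the round hole in the balance's control panel and press the recessed reset button all the way down; finish with the stylus still in the gripper, holding the button down. Leave the small weight in its well and the other things on the bench where they are.

Things in the scene. Friction and masses are not known exactly. Their poses are not given: they have to be found in the camera images.
- balance: Bench balance, fixed: a white case about 204 x 176 mm with a lower grey control panel in front (local -x side, top 46 mm above the bench; its dark display on the left is 48 mm high) and a taller part behind (52 mm) that carries a round steel pan (diameter 110 mm). Origin: centre of the underside, on the bench. x points to the rear of the balance (the pan side), y to its left, z up. It stands up to 0.2 rad turned.
- pan (a point): Centre of the pan's top face, 61 mm above the bench.
- aperture (a point): Centre of the mouth of the round hole in the control panel, level with the panel's top (46 mm above the bench), to the right of the display; local z up. The hole is 14 mm wide with a small 3 mm chamfer at the mouth, straight down. The recessed button (white, 12 mm wide) fills its bottom; the button's top lies 19.5 mm below this point when it is not pressed.
- reset_button (a joint): Travel of the recessed reset button: 0 = up, 0.004 m = fully down, against a stop. It is pushed straight down; a spring takes about 1.5 N to start it and 4 N to hold it fully down, and pushes it up again when it is let go.
- weight_middle: Steel knobbed weight of 200 g (true mass may differ a little) that stands on the pan at the start, up to 20 mm from its centre: a round body 34 mm wide and 30 mm high with a slightly chamfered foot, a neck 14 mm wide from 30 to 36 mm and a straight round knob 20 mm wide from 36 to 60 mm above its underside (the top). Grip the knob. Origin: centre of the underside, z up.
- weight_block: Wooden weight block, fixed, 154 x 60 x 34 mm (x, y, z), to the left or the right of the balance. Origin: centre of the underside. Three round wells, 16 mm deep, lie in a row along its x axis, graded in size from the robot's side to the far side: large (empty, its weight is away), middle (empty, the one for the weight on the pan), small (holds the small weight). It stands up to 0.4 rad turned.
- well_middle (a point): Centre of the floor of the middle well, 18 mm above the bench. The well is 37 mm wide and 16 mm deep with a 3 mm chamfer round its mouth; the weight of 34 mm fits it. The empty large well beside it is 46 mm wide, its centre 49 mm nearer the robot along the block's x axis.
- weight_small: Small steel knobbed weight (body 23 mm wide, knob 14 mm, 56 mm high) in the small well, 43 mm beyond the middle well along the block's x axis. It stays there. Origin: centre of the underside.
- stylus_stand: Grey stand for the stylus, fixed, 60 x 60 mm foot and 50 x 50 mm block, top 50 mm above the bench, on the side of the balance where the weight block is not. A round hole 11 mm wide and 44 mm deep in its middle. Origin: centre of the underside.
- stylus: Stylus standing upright in the stand, 113 mm long, 50 g: a steel pin 7 mm thick for the lowest 46 mm, then a black square handle 14 x 14 mm from 46 to 110 mm above the tip. The handle's faces lie along the stylus's x and y axes. At the start the tip is 6 mm above the bench, so it must rise about 50 mm to leave the stand. Origin: the tip of the pin, z up along the stylus.
- stylus_tip (a point): The flat end of the stylus's pin (same point as the stylus's origin).
- autoclave_tape: Roll of tape lying on the bench, 104 mm wide, 25 mm high. Bystander.
- marker: Marker pen lying behind the balance, 135 mm long. Bystander.
- petri_dish: Lidded petri dish to the right behind the balance, 71 mm wide, 15 mm high. Bystander.
- reagent_bottle: Small brown reagent bottle at the right, 56 mm wide, 105 mm high. Bystander.
There are look-alikes about, which are no part of the job. Leave any pink look-alike of the weight_middle alone. Of the things that look like the stylus, the smaller one is meant.

How it is judged:
On the way, in this order (a step that is already met when the one before it is completed fails the run):
1. the weight stands fully down in the middle well of the block, upright and let go (horizontal distance between weight_middle and well_middle below 0.004 m and z of weight_middle in the frame of well_middle below 0.004 m and angle between weight_middle's own z axis and vertical below 0.1 rad and contact force between the fingers and weight_middle below 0.1 N), for 0.2 s.
2. the stylus is out of its stand, held in the gripper (contact force between the fingers and stylus above 1 N and height (world z) of stylus_tip above 0.052 m and contact force between stylus and stylus_stand below 0.1 N), for 0.1 s.
At the end, for the whole second after the job is handed in: Weight upright, fully down in the middle well (within 4 mm). Stylus still in the fingers, at rest, within 0.3 rad of upright, tip within 6 mm of the hole's axis and over 20 mm deep, pressing over 1.5 N, button down over 3 of its 4 mm (horizontal distance between weight_middle and well_middle below 0.004 m and z of weight_middle in the frame of well_middle below 0.004 m and angle between weight_middle's own z axis and vertical below 0.1 rad and contact force between the fingers and stylus above 1 N and value of joint reset_button above 0.003 m and horizontal distance between stylus_tip and aperture below 0.006 m and z of stylus_tip in the frame of aperture below -0.02 m and contact force between stylus and balance above 1.5 N and angle between stylus's own z axis and vertical below 0.3 rad and linear speed of stylus below 0.02 m/s); the arm keeps its last pose, push and grip.
It fails at once if the button is pressed while the weight is not in its well (value of joint reset_button above 0.002 m and not (horizontal distance between weight_middle and well_middle below 0.004 m and z of weight_middle in the frame of well_middle below 0.004 m and angle between weight_middle's own z axis and vertical below 0.1 rad)).
It fails at once if the small weight is moved out of its place (distance of weight_small from where it was at the start of the episode above 0.015 m).
It fails at once if a bystander is pushed more than 30 mm (distance of any of autoclave_tape, marker, petri_dish, reagent_bottle from where it was at the start of the episode above 0.03 m).
It also fails if it takes over 58 s, if anything falls off the work surface, if the arm or the gripper's body presses on something with over 40 N, if the wrist force passes 120 N, or if a joint passes its speed limit or range.

### The arm

A 7-joint arm with a two-finger parallel gripper is mounted at the origin on a cart in front of the work surface, level with it; the furniture and walls round the work are solid. World frame = base frame: x ahead of the robot, y to its left, z up, the work surface at z = 0. Lengths are in m, angles in rad, forces in N, time in s.
With the tool pointing down it reaches from about 0.425 to 0.875 m from the base axis. Payload 4.7 kg.
Tool frame: the origin (TCP) lies between the finger pads; the fingertips stand 8 mm ahead of it and the grasp point (between the pads) lies 11 mm behind it; z points along the fingers, y is the direction in which the jaws open and shut (so a half turn about z gives the same grasp; the last joint's range is limited). The gripper opens to 87 mm and grips with 3 to 60 N. Pads are 19 mm wide; open, the fingers measure 117 mm over their backs; the gripper's body (75 mm by 190 mm) begins 51 mm behind the grasp point.
Start: joints at [-1.299, 0.321, -0.07, 1.45, 0.023, 1.371, -0.057], TCP at [0.166, 0.629, 0.231] pointing down, gripper open.
Joint ranges: [-2.86, 2.86], [-0.3, 2.09], [-1.38, 1.24], [0.06, 2.45], [-1.56, 4.7], [0.09, 2.05], [-2.69, 2.69]. Speed limits (rad/s): [2.57, 2.57, 3.14, 3.14, 3.14, 3.14, 3.14].

### API

Orientations are given as a rotation vector (axis times angle).
In Python, from bench import ctrl, optics, ticket gives the robot as it stands.
- The arm moves only by the tool play_rows, never from a script. Its argument "motion" is a list of rows, each a list of 5 numbers: the closure, from 0 (fully open) to 1 (shut), then the shift along the tool's x, y, z in cm, then the turn about the tool's z in rad. In form: [[jaw, tx, ty, tz, spin], ...]. A call has 1 to 20 rows; each row shifts and turns the commanded pose from where the row before left it, along the tool's axes as they then stand; what a row does not reach is not made up. A row lasts 1/8 s, in which the tool goes at most 62.5 mm and 10.7 degrees, less where a joint would pass 70% of its speed; a pose out of reach is approached as far as the arm can. A call is refused whole if a number of a shift passes 6.25 or a number of a turn 0.188, either way. A call with a gripper value outside its range is refused whole. The fingers move at their own pace and stop on an object; "force" is the grip in N (left out, the last holds). Time passes only in rows, so rows that do not move let the fingers close. It gives the time, the measured TCP pose, the force and the opening at its end, in the units of the state.
- ctrl.get_state(): the state, without advancing time (a new reading comes with each control period).
- optics.get_image(name): name is "side" or "top" or "wrist"; returns the picture (400x640x3 uint8, red, green, blue); there is no depth.
- optics.calibration(name): a dict with "K" (3x3 intrinsics, pixels), "distortion" ([k1, k2, p1, p2, k3] as OpenCV has them; the pictures are not rectified), "pose" (4x4, takes a point from camera to world coordinates); the wrist camera has in their place "hand_eye" (4x4, takes a point from camera to tool coordinates, whose origin is the TCP and whose axes are the flange's). Camera axes: x right, y down, z forward; pixel columns grow to the right and rows downward; lengths in m; the calibration is good to about 2 mm. A picture is of the moment at which its call begins: read the wrist's pose just before it. calibration takes no time and is no camera call.
- ticket.close_job(): hands the job in, once; it reports no verdict.
The state is a dict: "time": time; "joint_positions": joint angles; "qd": joint speeds; "joint_torque": joint torques, N m; "position": TCP position; "tool_rot": TCP orientation; "ft_force": force on the tool from outside, world axes, zero at the start; "torque": the same for the moment, N m; "grip_width": opening from 0.0 (shut) to 1.0 (fully open).
Only numpy, scipy, OpenCV 4.12 (cv2) and the standard library are available. Lean on these libraries where they do the work, as an engineer would, in place of code of your own. Each camera call takes 0.05 s, during which the arm holds its last target.

## Working session

There is one attempt and no reset: what is moved stays moved. The work goes in short steps, Python scripts to look and compute and a tool call to move; the robot and the scene stay as the last step left them, time stands still between calls to the robot, and variables do not carry over. Pictures are saved under pics/ and viewed, and the job is handed in when it is done.

Besides the shell and the picture viewer there is one more tool, called as name(argument=value, ...) on one line, values as JSON. play_rows: Moves the arm, as the interface text tells. Its arguments: {"type":"object","properties":{"motion":{"type":"array"},"force":{"type":"number"}},"required":["motion"]}

```bash
ls; mkdir -p pics; cat > h.py <<'E'
import numpy as np,cv2
from bench import ctrl,optics,ticket
from scipy.spatial.transform import Rotation as R
def snap(name,fn):
    s=ctrl.get_state(); im=optics.get_image(name); cv2.imwrite('pics/'+fn,im[:,:,::-1]); return s,im
def T(s):
    M=np.eye(4);M[:3,:3]=R.from_rotvec(s['tool_rot']).as_matrix();M[:3,3]=s['position'];return M
def campose(name,s=None):
    c=optics.calibration(name)
    return np.array(c['K']),np.array(c['distortion']),(np.array(c['pose']) if 'pose' in c else T(s)@np.array(c['hand_eye']))
def ray(name,uv,s=None):
    K,d,P=campose(name,s)
    p=cv2.undistortPoints(np.array(uv,float).reshape(-1,1,2),K,d).reshape(-1,2)
    D=np.c_[p,np.ones(len(p))]@P[:3,:3].T
    return P[:3,3],D
def onz(name,uv,z,s=None):
    o,D=ray(name,uv,s); return o+D*((z-o[2])/D[:,2])[:,None]
def proj(name,X,s=None):
    K,d,P=campose(name,s);Q=np.linalg.inv(P)
    return cv2.projectPoints(np.array(X,float).reshape(-1,3),cv2.Rodrigues(Q[:3,:3])[0],Q[:3,3],K,d)[0].reshape(-1,2)
E
python3 - <<'E'
from h import *
for n in ['top','side','wrist']:
    s,im=snap(n,n+'0.png')
print(s)
for n in ['top','side']: print(optics.calibration(n))
print(optics.calibration('wrist'))
E
```

```text
pics
{'time': 0.1, 'joint_positions': array([-1.29890251,  0.32175989, -0.07008877,  1.45157794,  0.02256047,
        1.3708016 , -0.05690975]), 'qd': array([-2.08419165e-04, -2.50241662e-03, -1.93521428e-04, -2.84205411e-03,
        1.74512493e-04, -7.39850806e-04, -7.85911135e-05]), 'joint_torque': array([ 1.94639892e-04, -4.92567658e+01, -4.05729879e-01, -3.13400817e+01,
       -6.41793455e-02,  3.94086423e-02,  6.05990590e-05]), 'position': array([0.1656204 , 0.62803308, 0.22955122]), 'tool_rot': array([-4.03776165e-01, -3.11536212e+00,  2.75188805e-03]), 'ft_force': array([-0.52707348, -1.03447382, -0.24530833]), 'torque': array([ 0.045223  ,  0.03298329, -0.0050313 ]), 'grip_width': 1.0001335382913334}
{'K': array([[433.53929026,   0.        , 319.69638977],
       [  0.        , 433.53929026, 196.47525446],
       [  0.        ,   0.        ,   1.        ]]), 'distortion': array([-0.01256225,  0.        ,  0.        ,  0.        ,  0.        ]), 'pose': array([[ 0.00147321, -0.98282182,  0.18455108,  0.32501646],
       [-0.99989496, -0.00410878, -0.0138994 ,  0.01143061],
   
[... 511 characters left out ...]
752, -0.73432472, -0.67871152,  0.81682372],
       [ 0.        ,  0.        ,  0.        ,  1.        ]])}
{'K': array([[279.9674746 ,   0.        , 315.28674317],
       [  0.        , 279.9674746 , 198.91645544],
       [  0.        ,   0.        ,   1.        ]]), 'distortion': array([0.0093706, 0.       , 0.       , 0.       , 0.       ]), 'hand_eye': array([[-7.82511878e-04, -9.70442681e-01, -2.41330459e-01,
         6.56917536e-02],
       [ 9.99999596e-01, -6.52753855e-04, -6.17623493e-04,
        -3.46029415e-05],
       [ 4.41838811e-04, -2.41330845e-01,  9.70442800e-01,
        -1.54464092e-01],
       [ 0.00000000e+00,  0.00000000e+00,  0.00000000e+00,
         1.00000000e+00]])}
```

View pics/top0.png

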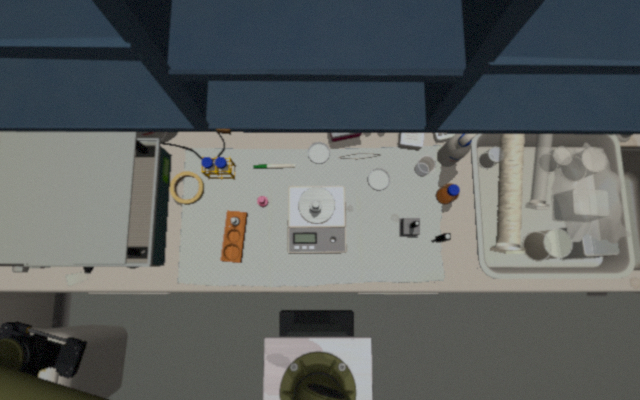

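View pics/side0.png

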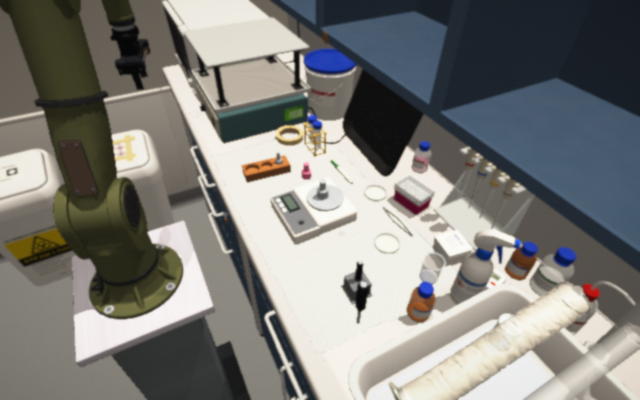

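View pics/wrist0.png

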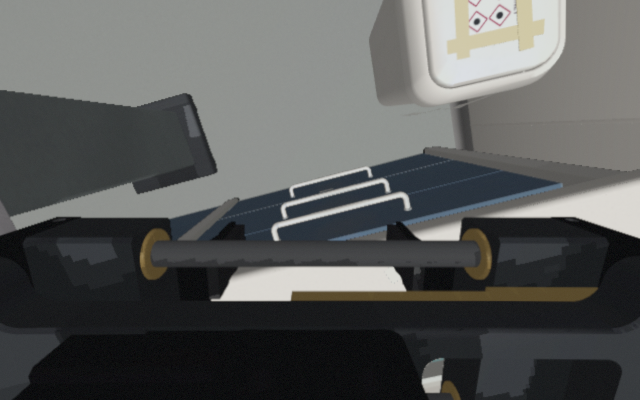

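```bash
python3 - <<'E'
import cv2,numpy as np
a=cv2.imread('pics/top0.png');b=cv2.imread('pics/side0.png')
cv2.imwrite('pics/t1.png',cv2.resize(a[170:270,210:360],None,fx=5,fy=5,interpolation=cv2.INTER_CUBIC))
cv2.imwrite('pics/t2.png',np.hstack([cv2.resize(a[200:260,390:460],None,fx=5.7,fy=5.7,interpolation=cv2.INTER_CUBIC)[:340,:399],cv2.resize(b[255:340,325:425],None,fx=4,fy=4,interpolation=cv2.INTER_CUBIC)[:340]]))
E
```

```text
(no output)
```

View pics/t1.png

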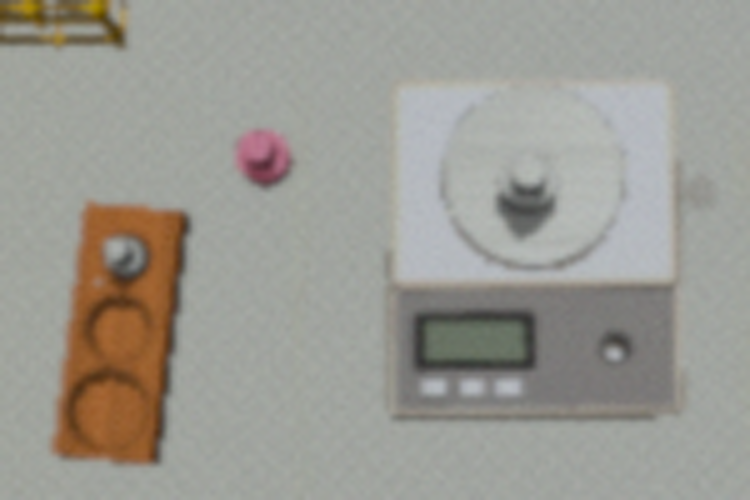

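View pics/t2.png

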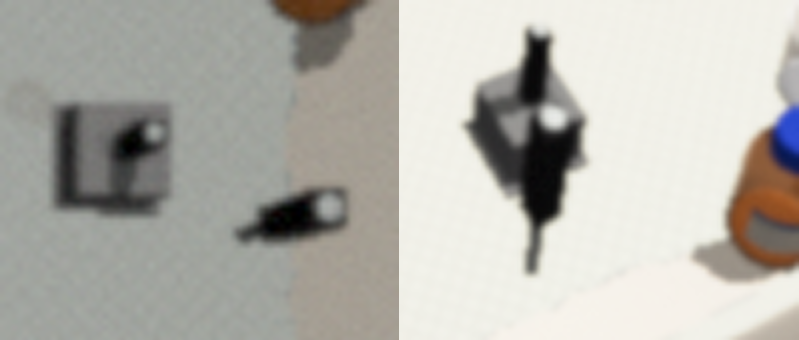

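```bash
python3 - <<'E'
from h import *
for n,uv,z in [('knob',(316,203.5),.121),('wellM',(234,236),.034),('wellL',(231.3,252),.034),('small knob',(234.5,220.3),.074),('hole',(333,239.6),.046),('sty',(416.7,223.3),.119),('bigsty',(447.9,236.3),.14),('pan',(316.5,205.3),.061),
 ('bFL',(288.3,252.2),.046),('bFR',(345,252.2),.046)]:
    print(n,onz('top',uv,z)[0].round(4))
s=ctrl.get_state();print(T(s).round(3))
# triangulate
def tri(a,b):
    o1,d1=ray('top',a);o2,d2=ray('side',b);d1=d1[0];d2=d2[0]
    t=np.linalg.lstsq(np.c_[d1,-d2],o2-o1,rcond=None)[0];p,q=o1+d1*t[0],o2+d2*t[1];return (p+q)/2,np.linalg.norm(p-q)
print('sty top',tri((416.7,223.3),(325+(539-399)/4,255+33/4)))
print('big top',tri((447.9,236.3),(325+(553-399)/4,255+118/4)))
E
```

```text
knob [0.5339 0.0047 0.121 ]
wellM [0.4485 0.2509 0.034 ]
wellL [0.4006 0.2571 0.034 ]
small knob [0.4909 0.2438 0.074 ]
hole [ 0.4375 -0.0468  0.046 ]
sty [ 0.4781 -0.2824  0.119 ]
bigsty [ 0.4393 -0.3633  0.14  ]
pan [0.5387 0.0028 0.061 ]
bFL [0.3997 0.086  0.046 ]
bFR [ 0.4001 -0.0824  0.046 ]
[[-0.967  0.255 -0.     0.166]
 [ 0.255  0.967 -0.002  0.628]
 [-0.    -0.002 -1.     0.23 ]
 [ 0.     0.     0.     1.   ]]
sty top (array([ 0.47831153, -0.28332403,  0.11430337]), np.float64(0.000811108040046747))
big top (array([ 0.43712445, -0.35793378,  0.15639525]), np.float64(0.0012244989289158575))
```

```bash
python3 - <<'E'
from h import *
for z in (0.05,.2,.3): print(z,onz('top',[(168,265),(137,265),(137,140)],z).round(3))
print(onz('side',[(223,165),(195,70),(308,110)],0.0).round(3),onz('side',[(308,47),(190,60)],0.25).round(3))
E
```

```text
0.05 [[0.361 0.438 0.05 ]
 [0.361 0.529 0.05 ]
 [0.743 0.559 0.05 ]]
0.2 [[0.357 0.389 0.2  ]
 [0.357 0.469 0.2  ]
 [0.695 0.496 0.2  ]]
0.3 [[0.354 0.356 0.3  ]
 [0.354 0.429 0.3  ]
 [0.662 0.453 0.3  ]]
[[0.327 0.357 0.   ]
 [0.42  1.145 0.   ]
 [0.751 0.56  0.   ]] [[0.77  0.591 0.25 ]
 [0.341 0.666 0.25 ]]
```

```bash
cat > plan.py <<'E'
from h import *
def plan(wps,jaw,start=None,stepmax=0.04,spinmax=0.15):
    """wps: list of (x,y,z,yaw_deg of tool x). straight-down tool."""
    s=ctrl.get_state(); M=T(s)
    p=M[:3,3].copy(); yaw=np.arctan2(M[1,0],M[0,0])
    if start is not None: p=np.array(start[:3],float); yaw=np.radians(start[3])
    rows=[]
    for w in wps:
        q=np.array(w[:3],float); dy=(np.radians(w[3])-yaw+np.pi)%(2*np.pi)-np.pi
        n=max(1,int(np.ceil(max(np.linalg.norm(q-p)/stepmax,abs(dy)/spinmax))))
        for i in range(n):
            k=n-i; d=(q-p)/k; dyi=((np.radians(w[3])-yaw+np.pi)%(2*np.pi)-np.pi)/k
            c,sn=np.cos(yaw),np.sin(yaw)
            r=[jaw,round((c*d[0]+sn*d[1])*100,2),round((sn*d[0]-c*d[1])*100,2),round(-d[2]*100,2),round(-dyi,3)]
            rows.append(r)
            p=p+np.array([c*r[1]+sn*r[2],sn*r[1]-c*r[2],-r[3]])/100; yaw-=r[4]
    print(len(rows),'rows -> ',p.round(4),np.degrees(yaw).round(2)); print(rows)
def where():
    s=ctrl.get_state();M=T(s);print('t',s['time'],'p',s['position'].round(4),'yaw',np.degrees(np.arctan2(M[1,0],M[0,0])).round(2),'tilt',M[:2,2].round(4),'F',s['ft_force'].round(2),'w',round(s['grip_width'],3),'q',s['joint_positions'].round(2));return s,M
E
python3 -c "
from plan import *
plan([(.22,.42,.25,165),(.30,.32,.27,165),(.38,.24,.27,165),(.43,.17,.27,115)],0.0,stepmax=.05)"
```

```text
17 rows ->  [0.43 0.17 0.27] 114.98
[[0.0, np.float64(-2.11), np.float64(-3.75), np.float64(-0.41), np.float64(0.001)], [0.0, np.float64(-2.12), np.float64(-3.74), np.float64(-0.41), np.float64(0.001)], [0.0, np.float64(-2.12), np.float64(-3.74), np.float64(-0.4), np.float64(0.001)], [0.0, np.float64(-2.12), np.float64(-3.74), np.float64(-0.41), np.float64(0.001)], [0.0, np.float64(-2.13), np.float64(-3.75), np.float64(-0.4), np.float64(0.0)], [0.0, np.float64(-3.44), np.float64(-2.53), np.float64(-0.67), np.float64(0.0)], [0.0, np.float64(-3.44), np.float64(-2.53), np.float64(-0.67), np.float64(0.0)], [0.0, np.float64(-3.43), np.float64(-2.53), np.float64(-0.66), np.float64(0.0)], [0.0, np.float64(-3.27), np.float64(-1.88), np.float64(-0.0), np.float64(0.0)], [0.0, np.float64(-3.27), np.float64(-1.89), np.float64(-0.0), np.float64(0.0)], [0.0, np.float64(-3.26), np.float64(-1.88), np.float64(-0.0), np.float64(0.0)], [0.0, np.float64(-1.11), np.float64(-0.91), np.float64(-0.0), np.float64(0.145)], [0.0, np.float64(-1.23), np.float64(-0.74), np.float64(-0.0), np.float64(0.146)], [0.0, np.float64(-1.32), np.float64(-0.56), np.float64(-0.0), np.float64(0.145)], [0.0, np.float64(-1.39), np.float64(-0.36), np.float64(-0.0), np.float64(0.146)], [0.0, np.float64(-1.42), np.float64(-0.15), np.float64(-0.0), np.float64(0.145)], [0.0, np.float64(-1.44), np.float64(0.05), np.float64(-0.0), np.float64(0.146)]]
```

play_rows(motion=[[0, -2.1, -3.75, -0.4, 0], [0, -2.1, -3.75, -0.4, 0], [0, -2.1, -3.75, -0.4, 0], [0, -2.1, -3.75, -0.4, 0], [0, -2.1, -3.75, -0.4, 0], [0, -3.4, -2.5, -0.7, 0], [0, -3.4, -2.5, -0.7, 0], [0, -3.4, -2.5, -0.6, 0], [0, -3.3, -1.9, 0, 0], [0, -3.3, -1.9, 0, 0], [0, -3.3, -1.9, 0, 0], [0, -1.1, -0.9, 0, 0.145], [0, -1.2, -0.75, 0, 0.145], [0, -1.3, -0.55, 0, 0.145], [0, -1.4, -0.35, 0, 0.145], [0, -1.4, -0.15, 0, 0.145], [0, -1.4, 0, 0, 0.145], [0, 0, 0, 0, 0]])

```text
time: 2.4
position: [0.4297, 0.1714, 0.2704]
tool_rot: [-1.68, -2.655, 0.0]
ft_force: [-0.4, 0.9, 0.4]
grip_width: 0.995
```

```bash
python3 -c "
from plan import *
where(); s,im=snap('wrist','w1.png')"
```

```text
t 2.4 p [0.4297 0.1714 0.2704] yaw 115.34 tilt [-0.0002 -0.0001] F [-0.35  0.86  0.45] w 0.995 q [-0.81 -0.12  0.34  1.84  0.04  1.41 -0.03]
```

View pics/w1.png

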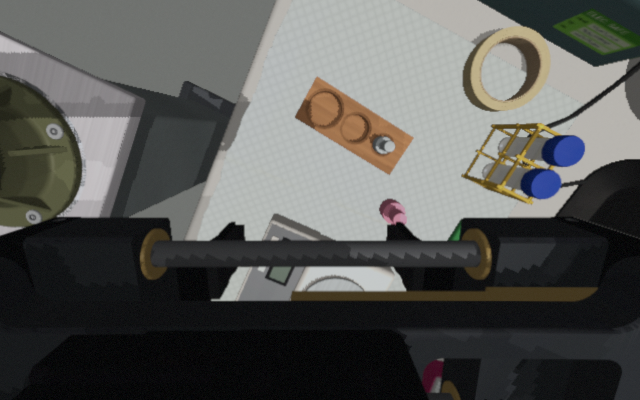

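```bash
python3 -c "
import cv2
a=cv2.imread('pics/w1.png');cv2.imwrite('pics/w1c.png',cv2.resize(a[70:182,290:420],None,fx=5,fy=5,interpolation=cv2.INTER_CUBIC))"
```

```text
(no output)
```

View pics/w1c.png

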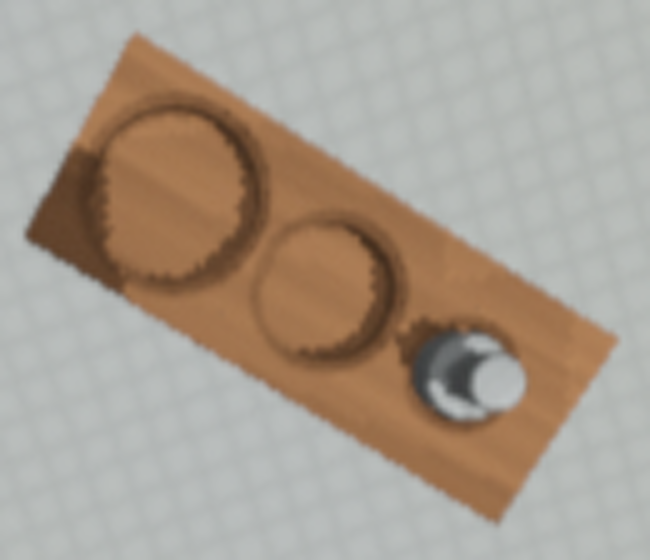

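```bash
cat >> h.py <<'E'
def cr(p,x0,y0,f=5): p=np.array(p,float); return (p+.5)/f-.5+np.array([x0,y0])
E
python3 -c "
from plan import *
s=ctrl.get_state()
C=onz('wrist',cr([(135,33),(617,340),(498,523),(27,237)],290,70),.034,s);print(C.round(4))
print('sides',np.linalg.norm(np.roll(C,-1,0)-C,axis=1).round(4)); c=C.mean(0)
ax=(C[1]+C[2]-C[0]-C[3])[:2];ax/=np.linalg.norm(ax);print('ctr',c,'ax',ax,np.degrees(np.arctan2(ax[1],ax[0])))
w=onz('wrist',cr([(329.5,289),(177,193),(498,381)],290,70),.034,s)[:2];print('wells',w, np.linalg.norm(w[0]-w[1]),'small',onz('wrist',cr([(498,381)],290,70),.074,s))
print('mid offset along axis',(w[0]-c)[:2]@ax, 'perp', np.cross(ax,(w[0]-c)[:2]))
e=onz('wrist',cr([(252,289),(407,289),(329,210),(329,368)],290,70),.034,s);print(np.linalg.norm(e[0]-e[1]),np.linalg.norm(e[2]-e[3]))
"
```

```text
[[0.3737 0.2921 0.034 ]
 [0.5257 0.2784 0.034 ]
 [0.521  0.2205 0.034 ]
 [0.3694 0.234  0.034 ]]
sides [0.1527 0.0581 0.1522 0.0583]
ctr [0.44745805 0.2562493  0.034     ] ax [ 0.99602487 -0.08907562] -5.1104303075736155
wells [[0.44881209 0.2567964  0.034     ]
 [0.40076763 0.2613272  0.034     ]] 0.048257617519707356 small [[0.49152346 0.25248822 0.074     ]]
mid offset along axis 0.0012999201780750447 perp 0.0006655419866523941
0.04188829816668613 0.041372297381955234<string>:8: DeprecationWarning: Arrays of 2-dimensional vectors are deprecated. Use arrays of 3-dimensional vectors instead. (deprecated in NumPy 2.0)
```

```bash
python3 -c "
from plan import *
plan([(.51,-.05,.27,92)],0.0,stepmax=.05)"
```

```text
5 rows ->  [ 0.51 -0.05  0.27] 92.0
[[0.0, np.float64(-4.71), np.float64(-0.45), np.float64(0.01), np.float64(0.082)], [0.0, np.float64(-4.73), np.float64(-0.07), np.float64(0.01), np.float64(0.082)], [0.0, np.float64(-4.72), np.float64(0.32), np.float64(0.01), np.float64(0.082)], [0.0, np.float64(-4.67), np.float64(0.7), np.float64(0.01), np.float64(0.082)], [0.0, np.float64(-4.6), np.float64(1.09), np.float64(0.0), np.float64(0.082)]]
```

play_rows(motion=[[0, -4.7, -0.45, 0, 0.08], [0, -4.7, -0.1, 0, 0.08], [0, -4.7, 0.3, 0, 0.08], [0, -4.7, 0.7, 0, 0.08], [0, -4.6, 1.1, 0, 0.08], [0, 0, 0, 0, 0], [0, 0, 0, 0, 0]])

```text
time: 3.32
position: [0.5099, -0.0481, 0.2703]
tool_rot: [-2.169, -2.271, -0.0]
ft_force: [0.1, 1.1, 0.3]
grip_width: 0.998
```

```bash
python3 -c "
from plan import *
where(); s,im=snap('wrist','w2.png')"
```

```text
t 3.325 p [ 0.5099 -0.0481  0.2703] yaw 92.64 tilt [-0.0007  0.0009] F [0.07 1.06 0.34] w 0.998 q [-0.57 -0.01  0.62  1.75  0.    1.4   0.09]
```

View pics/w2.png

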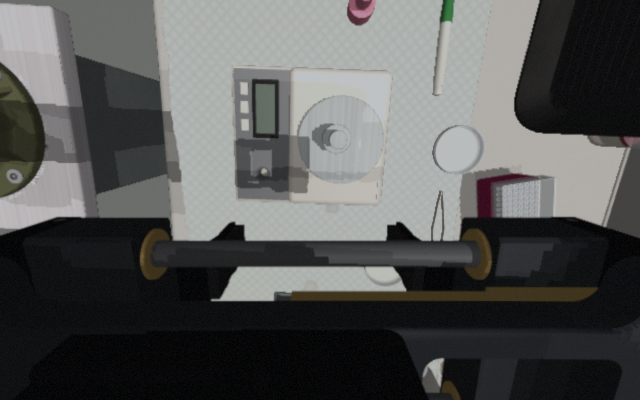

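```bash
python3 -c "
import cv2
a=cv2.imread('pics/w2.png');cv2.imwrite('pics/w2c.png',cv2.resize(a[60:212,228:398],None,fx=4.6,fy=4.6,interpolation=cv2.INTER_CUBIC)[:600])"
```

```text
(no output)
```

View pics/w2c.png

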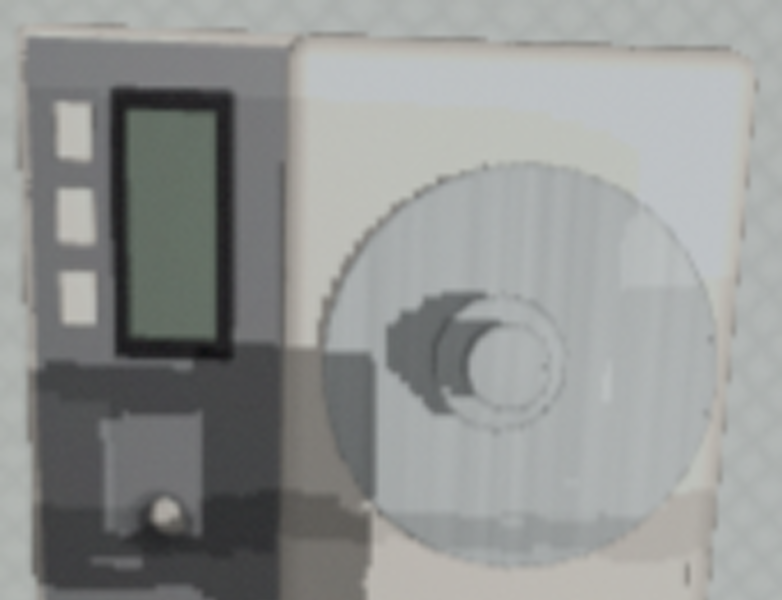

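```bash
python3 -c "
from plan import *
s=ctrl.get_state()
for n,p,z in [('knob',(509,366),.121),('body',(502,362),.091),('pan',(520,364.5),.061),('hole',(164,515),.046)]:
  print(n,onz('wrist',cr([p],228,60,4.6),z,s).round(4))
e=onz('wrist',cr([(467,366),(551,366),(435,362),(567,362)],228,60,4.6),.121,s);print(np.linalg.norm(e[0]-e[1]))
e=onz('wrist',cr([(435,362),(567,362)],228,60,4.6),.091,s);print(np.linalg.norm(e[0]-e[1]))
e=onz('wrist',cr([(323,364),(717,364),(520,163),(520,566)],228,60,4.6),.061,s);print(np.linalg.norm(e[0]-e[1]),np.linalg.norm(e[2]-e[3]))
plan([(.53,.005,.20,92)],0.0)
"
```

```text
knob [[0.5314 0.0087 0.121 ]]
body [[0.532  0.0087 0.091 ]]
pan [[0.5393 0.0075 0.061 ]]
hole [[ 0.4384 -0.0412  0.046 ]]
0.01938072596270158
0.033438005081546936
0.10878875929404966 0.10896821314269148
3 rows ->  [0.53  0.005 0.2  ] 92.0
[[0.0, np.float64(1.72), np.float64(0.75), np.float64(2.34), np.float64(0.004)], [0.0, np.float64(1.73), np.float64(0.74), np.float64(2.35), np.float64(0.004)], [0.0, np.float64(1.73), np.float64(0.74), np.float64(2.34), np.float64(0.004)]]
```

```bash
python3 -c "
from plan import *
plan([(.58,.005,.27,180)],0.0,spinmax=.18)
"
```

```text
9 rows ->  [0.58   0.0049 0.27  ] 180.01
[[0.0, np.float64(0.55), np.float64(0.81), np.float64(0.0), np.float64(-0.169)], [0.0, np.float64(0.4), np.float64(0.89), np.float64(0.0), np.float64(-0.169)], [0.0, np.float64(0.25), np.float64(0.94), np.float64(0.0), np.float64(-0.169)], [0.0, np.float64(0.09), np.float64(0.97), np.float64(0.01), np.float64(-0.169)], [0.0, np.float64(-0.08), np.float64(0.97), np.float64(0.0), np.float64(-0.17)], [0.0, np.float64(-0.24), np.float64(0.94), np.float64(0.01), np.float64(-0.169)], [0.0, np.float64(-0.39), np.float64(0.89), np.float64(0.0), np.float64(-0.17)], [0.0, np.float64(-0.54), np.float64(0.81), np.float64(0.01), np.float64(-0.169)], [0.0, np.float64(-0.67), np.float64(0.71), np.float64(0.0), np.float64(-0.17)]]
```

play_rows(motion=[[0, 0.55, 0.8, 0, -0.17], [0, 0.4, 0.9, 0, -0.17], [0, 0.25, 0.95, 0, -0.17], [0, 0.1, 0.95, 0, -0.17], [0, -0.1, 0.95, 0, -0.17], [0, -0.25, 0.95, 0, -0.17], [0, -0.4, 0.9, 0, -0.17], [0, -0.55, 0.8, 0, -0.17], [0, -0.65, 0.7, 0, -0.17], [0, 0, 0, 0, 0], [0, 0, 0, 0, 0]])

```text
time: 4.75
position: [0.5798, 0.0033, 0.2705]
tool_rot: [0.002, -3.141, -0.0]
ft_force: [0.2, -0.9, -0.0]
grip_width: 0.999
```

```bash
python3 -c "
from plan import *
where(); s,im=snap('wrist','w3.png')
p=proj('wrist',[[.5314,.0087,.121],[.4384,-.0412,.046]],s);print(p)
cv2.imwrite('pics/w3c.png',cv2.resize(im[60:212,228:428,::-1],None,fx=4,fy=4,interpolation=cv2.INTER_CUBIC)[:600])
"
```

```text
t 4.75 p [0.5798 0.0033 0.2705] yaw -179.93 tilt [-0.0004  0.0003] F [ 0.2  -0.85 -0.03] w 0.999 q [-0.53  0.16  0.55  1.59 -0.09  1.41  1.59]
[[320.44212781 146.01360751]
 [279.70318023  66.59048679]]
```

View pics/w3c.png

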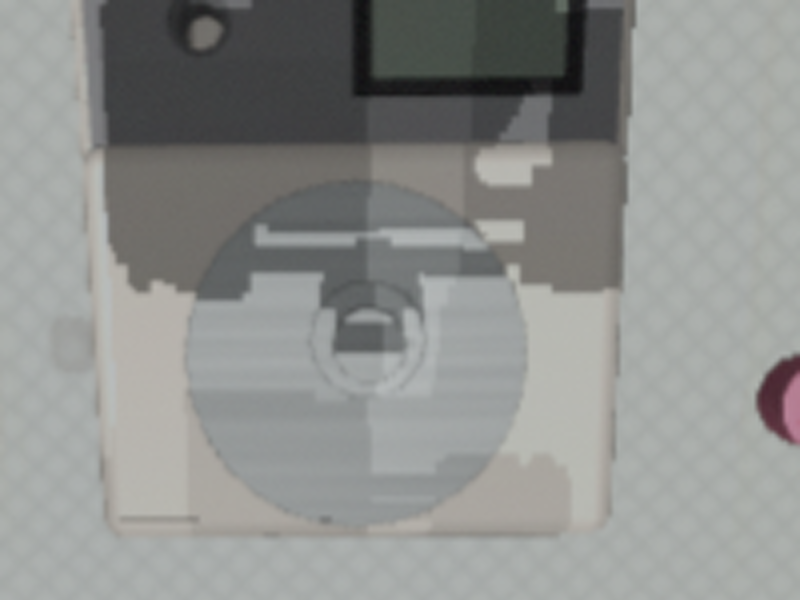

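```bash
python3 -c "
from plan import *
s=ctrl.get_state()
for n,p,z in [('knob',(369,345),.121),('body',(368,339),.091),('pan',(357,352.5),.061),('hole',(199,27),.046)]:
  print(n,onz('wrist',cr([p],228,60,4),z,s).round(4))
"
```

```text
knob [[0.5313 0.0077 0.121 ]]
body [[0.5313 0.0079 0.091 ]]
pan [[0.5371 0.0049 0.061 ]]
hole [[ 0.4382 -0.0444  0.046 ]]
```

```bash
python3 -c "
from plan import *
plan([(.5317,.0077,.17,180),(.5317,.0077,.102,180)],0.0,stepmax=.03)
"
```

```text
7 rows ->  [0.5317 0.0077 0.102 ] -180.0
[[0.0, np.float64(1.2), np.float64(0.12), np.float64(2.51), np.float64(0.0)], [0.0, np.float64(1.21), np.float64(0.12), np.float64(2.52), np.float64(0.0)], [0.0, np.float64(1.2), np.float64(0.12), np.float64(2.51), np.float64(0.001)], [0.0, np.float64(1.21), np.float64(0.12), np.float64(2.52), np.float64(0.0)], [0.0, np.float64(-0.0), np.float64(-0.0), np.float64(2.27), np.float64(0.0)], [0.0, np.float64(-0.0), np.float64(-0.0), np.float64(2.26), np.float64(0.0)], [0.0, np.float64(-0.0), np.float64(-0.0), np.float64(2.27), np.float64(0.0)]]
```

play_rows(motion=[[0, 1.2, 0.1, 2.5, 0], [0, 1.2, 0.1, 2.5, 0], [0, 1.2, 0.1, 2.5, 0], [0, 1.2, 0.1, 2.5, 0], [0, 0, 0, 2.2, 0], [0, 0, 0, 2.2, 0], [0, 0, 0, 1.8, 0], [0, 0, 0, 0.5, 0], [0, 0, 0, 0, 0]])

```text
time: 5.92
position: [0.5324, 0.0065, 0.1037]
tool_rot: [-0.003, 3.141, -0.0]
ft_force: [0.0, 0.5, -0.9]
grip_width: 0.999
```

```bash
python3 -c "
from plan import *
where(); s,im=snap('side','s1.png');s,im2=snap('wrist','w4.png')
cv2.imwrite('pics/s1c.png',np.hstack([cv2.resize(im[150:250,260:360,::-1],None,fx=4,fy=4),im2[:,120:500,::-1]]))
"
```

```text
t 5.925 p [0.5324 0.0065 0.1037] yaw -179.89 tilt [ 0.0001 -0.    ] F [ 0.05  0.55 -0.87] w 0.999 q [-0.54  0.19  0.53  1.91 -0.11  1.07  1.6 ]
```

View pics/s1c.png

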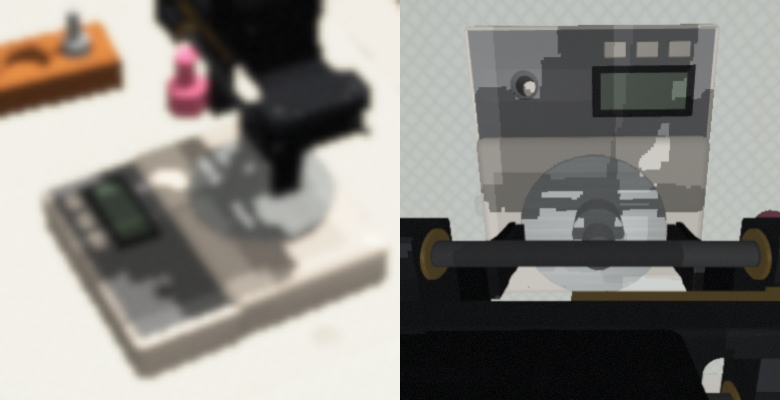

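play_rows(motion=[[1, 0, 0, 0, 0], [1, 0, 0, 0, 0], [1, 0, 0, 0, 0], [1, 0, 0, 0, 0], [1, 0, 0, 0, 0], [1, 0, 0, 0, 0]], force=25)

```text
time: 6.78
position: [0.5322, 0.0065, 0.1035]
tool_rot: [0.004, -3.142, -0.0]
ft_force: [0.6, -0.1, -0.3]
grip_width: 0.405
```

play_rows(motion=[[1, 0, 0, 0, 0], [1, 0, 0, 0, 0], [1, 0, 0, 0, 0]])

```text
time: 7.15
position: [0.5323, 0.0066, 0.1035]
tool_rot: [-0.004, 3.142, 0.0]
ft_force: [0.4, -0.8, -1.9]
grip_width: 0.22
```

play_rows(motion=[[1, 0, 0, -0.5, 0], [1, 0, 0, -2, 0], [1, 0, 0, -3.5, 0], [1, 0, 0, -3.5, 0], [1, 0, 2, -1, 0], [1, 0, 4, 0, 0], [1, 0, 4, 0, 0], [1, 0, 4, 0, 0], [1, 0, 4, 0, 0], [1, 0, 4, 0, 0], [1, 0, 2, 0, 0], [1, 0, 0.8, 0, 0], [1, 0, 0, 0, 0], [1, 0, 0, 0, 0]])

```text
time: 8.9
position: [0.5322, 0.2524, 0.2087]
tool_rot: [0.001, 3.141, -0.001]
ft_force: [-0.4, -0.5, -1.1]
grip_width: 0.219
```

```bash
python3 -c "
from plan import *
where(); s,im=snap('wrist','w5.png')
"
```

```text
t 8.9 p [0.5322 0.2524 0.2087] yaw 179.98 tilt [ 0.0002 -0.0007] F [-0.41 -0.48 -1.05] w 0.219 q [-0.8   0.21  0.36  1.65 -0.07  1.3   1.14]
```

View pics/w5.png

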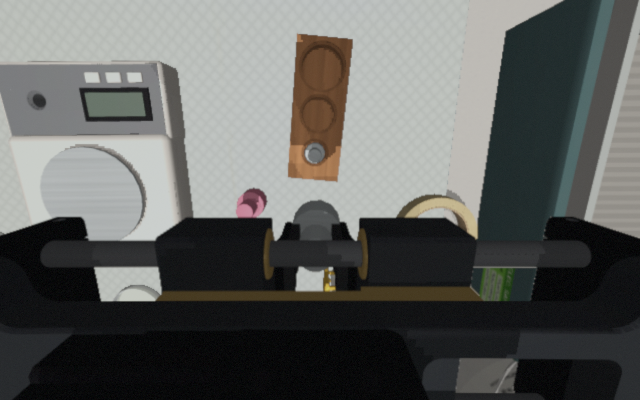

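Weight is held between the pads (at 316,225); the middle well is at about (318,113), large at (323,67), small weight (315,153). Enlarging the block.

```bash
python3 -c "
import cv2
a=cv2.imread('pics/w5.png');cv2.imwrite('pics/w5c.png',cv2.resize(a[25:145,270:370],None,fx=5,fy=5,interpolation=cv2.INTER_CUBIC))"
```

```text
(no output)
```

View pics/w5c.png

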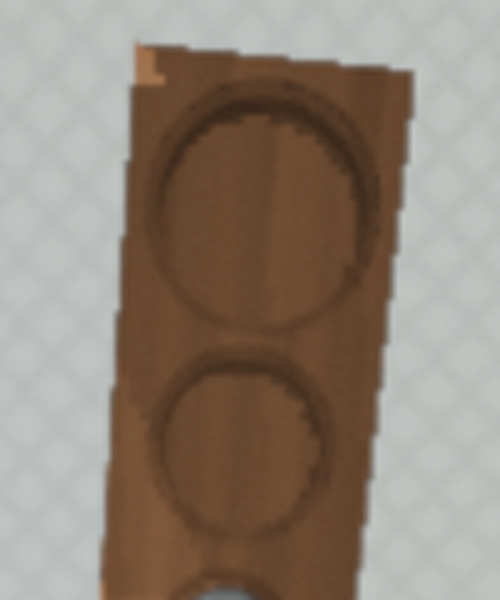

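```bash
python3 -c "
from plan import *
s=ctrl.get_state()
w=onz('wrist',cr([(240,443),(263,205)],270,25),.034,s);print(w.round(4),np.linalg.norm(w[0]-w[1]))
e=onz('wrist',cr([(148,443),(332,443),(240,343),(240,543)],270,25),.034,s);print(np.linalg.norm(e[0]-e[1]),np.linalg.norm(e[2]-e[3]))
# well from large + 49mm along axis
print('small knob',onz('wrist',[(315,154.)],.074,s))
print('pink etc; hole',onz('wrist',[(38.5,100.5)],.046,s))
"
```

```text
[[0.449  0.2551 0.034 ]
 [0.3999 0.26   0.034 ]] 0.04941606230901087
0.04139809878884275 0.04302736231848112
small knob [[0.49109037 0.25216752 0.074     ]]
pink etc; hole [[ 0.43718904 -0.04219707  0.046     ]]
```

play_rows(motion=[[1, 2, 0.1, 0, 0], [1, 3, 0.1, 0, 0], [1, 2.2, 0.1, 0, 0], [1, 1, 0, 0, 0], [1, 0, 0, 3, 0], [1, 0, 0, 4, 0], [1, 0, 0, 3, 0], [1, 0, 0, 1.6, 0], [1, 0, 0, 0, 0], [1, 0, 0, 0, 0]])

```text
time: 10.2
position: [0.4508, 0.2578, 0.0939]
tool_rot: [-0.003, 3.14, 0.002]
ft_force: [0.0, 0.8, -1.1]
grip_width: 0.222
```

```bash
python3 -c "
from plan import *
where(); s,im=snap('wrist','w6.png');_,b=snap('side','s2.png')
cv2.imwrite('pics/w6c.png',np.hstack([cv2.resize(im[120:270,250:400,::-1],None,fx=2.66,fy=2.66,interpolation=cv2.INTER_CUBIC)[:390,:390],cv2.resize(b[130:200,230:300,::-1],None,fx=5.6,fy=5.6,interpolation=cv2.INTER_CUBIC)[:390,:390]]))
"
```

```text
t 10.2 p [0.4508 0.2578 0.0939] yaw -179.89 tilt [0.002  0.0013] F [ 0.04  0.76 -1.09] w 0.222 q [-0.86  0.16  0.32  1.95 -0.06  1.04  1.05]
```

View pics/w6c.png

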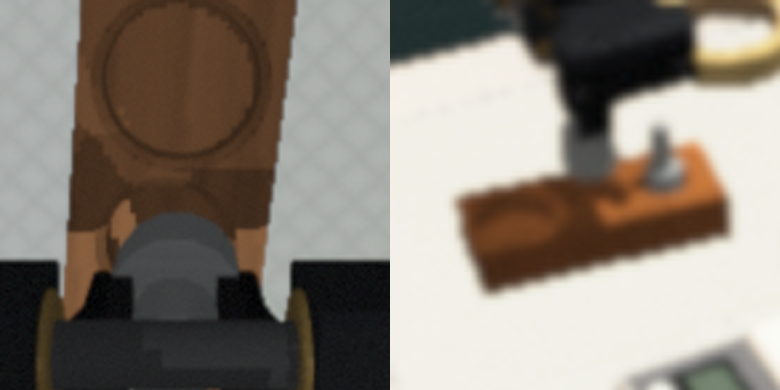

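play_rows(motion=[[1, 0.05, -0.28, 1.0, 0], [1, 0, 0, 0, 0], [1, 0, 0, 0, 0]])

```text
time: 10.68
position: [0.4491, 0.2544, 0.0825]
tool_rot: [0.003, -3.141, 0.0]
ft_force: [-0.2, -0.1, -1.4]
grip_width: 0.223
```

```bash
python3 -c "
from plan import *
where(); s,im=snap('wrist','w7.png');where()
cv2.imwrite('pics/w7c.png',cv2.resize(im[90:260,240:410,::-1],None,fx=3.5,fy=3.5,interpolation=cv2.INTER_CUBIC))
"
```

```text
t 10.675 p [0.4491 0.2544 0.0825] yaw -179.88 tilt [-0.0002 -0.0001] F [-0.22 -0.15 -1.45] w 0.223 q [-0.86  0.17  0.32  1.96 -0.06  1.02  1.06]
t 10.725 p [0.4493 0.2546 0.0826] yaw -179.88 tilt [0.0002 0.0002] F [ 0.32  0.12 -1.65] w 0.218 q [-0.86  0.17  0.32  1.96 -0.06  1.02  1.06]
```

View pics/w7c.png

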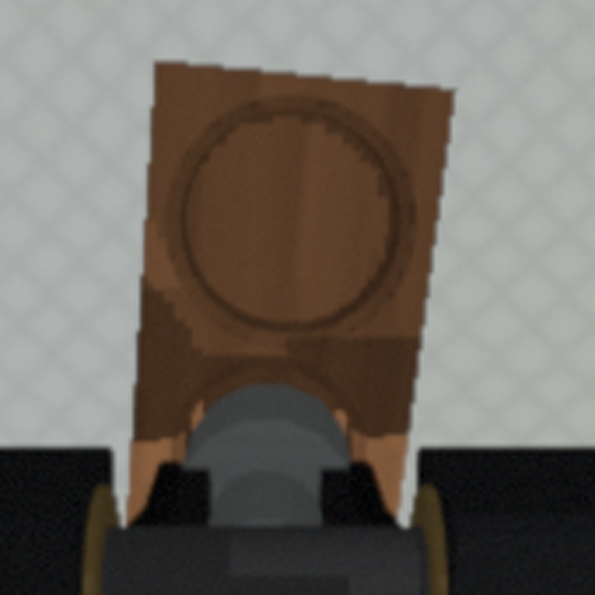

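```bash
python3 -c "
from plan import *
s=ctrl.get_state()
w=onz('wrist',cr([(290,219)],240,90,3.5),.034,s)[0]
C=onz('wrist',cr([(156,62),(453,90),(136,435),(408,435)],240,90,3.5),.034,s);print(w,C.round(4),np.linalg.norm(C[0]-C[1]))
a=C[2]-C[0];a/=np.linalg.norm(a);b=C[3]-C[1];b/=np.linalg.norm(b);print(a,b);u=(a+b);u/=np.linalg.norm(u)
print('well',w+u*.049)
# weight bottom rim: foot radius 17 at z .040 predicted for centre
th=np.linspace(0,6.28,60)
for cx,cy in [(.4485,.2545)]:
  q=proj('wrist',np.c_[cx+.017*np.cos(th),cy+.017*np.sin(th),0*th+.041],s);q=(q-[240,90]+.5)*3.5-.5
  print(q.min(0),q.max(0))
"
```

```text
[0.39953712 0.25956001 0.034     ] [[0.369  0.2329 0.034 ]
 [0.3742 0.2917 0.034 ]
 [0.4458 0.2266 0.034 ]
 [0.4457 0.2854 0.034 ]] 0.059079656348740614
[ 0.99665858 -0.08168029  0.        ] [ 0.99616655 -0.08747686  0.        ]
well [0.44836155 0.25541564 0.034     ]
[184.07249841 378.62414586] [345.87351141 532.61705492]
```

play_rows(motion=[[1, 0.05, 0, 0.5, 0], [1, 0, 0, 0.5, 0], [1, 0, 0, 0.4, 0], [1, 0, 0, 0, 0]])

```text
time: 11.22
position: [0.4487, 0.2545, 0.0682]
tool_rot: [0.004, -3.141, 0.0]
ft_force: [0.8, 0.9, -1.5]
grip_width: 0.221
```

play_rows(motion=[[1, 0, 0, 0.4, 0], [1, 0, 0, 0.3, 0], [1, 0, 0, 0.1, 0], [1, 0, 0, 0, 0]])

```text
time: 11.72
position: [0.4487, 0.2545, 0.0606]
tool_rot: [-0.003, 3.142, 0.0]
ft_force: [0.3, -0.2, -1.9]
grip_width: 0.217
```

play_rows(motion=[[1, 0, 0, 0.1, 0], [0.4, 0, 0, 0, 0], [0.4, 0, 0, 0, 0], [0.4, 0, 0, 0, 0], [0.4, 0, 0, 0, 0], [0.4, 0, 0, 0, 0]])

```text
time: 12.48
position: [0.4487, 0.2545, 0.0595]
tool_rot: [0.003, -3.142, 0.0]
ft_force: [-0.3, 1.1, 0.5]
grip_width: 0.584
```

play_rows(motion=[[0.4, 0, 0, -2, 0], [0.4, 0, 0, -4, 0], [0.4, 0, 0, -5, 0], [0.4, -3, -1, -2, 0], [0.4, -4, -3, 0, 0], [0.4, -1, -2, 0, 0], [0.4, 0, 0, 0, 0], [0.4, 0, 0, 0, 0]])

```text
time: 13.48
position: [0.528, 0.1961, 0.1893]
tool_rot: [0.006, -3.141, -0.001]
ft_force: [-0.0, 1.3, -0.2]
grip_width: 0.597
```

```bash
python3 -c "
from plan import *
where(); s,im=snap('wrist','w8.png');_,b=snap('side','s3.png')
cv2.imwrite('pics/w8c.png',np.hstack([im[20:215,300:480,::-1].repeat(2,0).repeat(2,1),cv2.resize(b[130:200,230:300,::-1],None,fx=5.6,fy=5.6,interpolation=cv2.INTER_CUBIC)[:390,:390]]))
"
```

```text
t 13.475 p [0.528  0.1961 0.1893] yaw -179.79 tilt [-0.0009  0.0008] F [-0.    1.29 -0.15] w 0.597 q [-0.76  0.16  0.4   1.74 -0.07  1.25  1.23]
```

View pics/w8c.png

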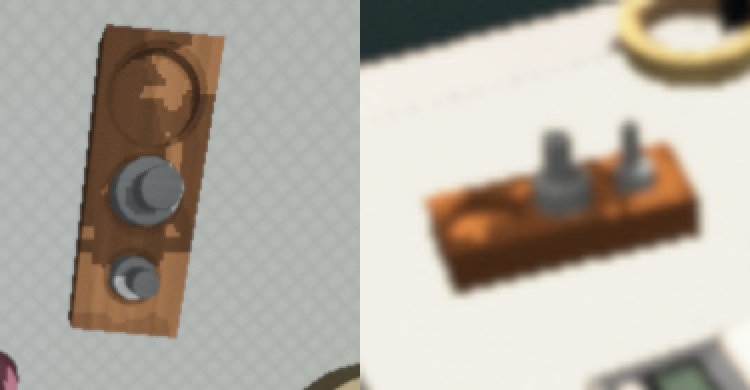

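```bash
python3 -c "
from plan import *
s=ctrl.get_state()
print(onz('wrist',[(378.2,114.2)],.078,s))
o1,D=ray('wrist',[(378.2,114.2)],s);d1=D[0];o2,D=ray('side',[(265.0,154.8)]);d2=D[0]
t=np.linalg.lstsq(np.c_[d1,-d2],o2-o1,rcond=None)[0];print(o1+d1*t[0],o2+d2*t[1])
plan([(.50,.0,.27,130),(.48,-.34,.28,90)],0.4,stepmax=.05,spinmax=.16)
"
```

```text
[[0.44866529 0.25325697 0.078     ]]
[0.4483686  0.25450141 0.07221393] [0.44905769 0.25421164 0.07211627]
13 rows ->  [ 0.48 -0.34  0.28] -270.02
[[0.4, np.float64(0.48), np.float64(-3.27), np.float64(-1.34), np.float64(0.146)], [0.4, np.float64(0.0), np.float64(-3.31), np.float64(-1.34), np.float64(0.146)], [0.4, np.float64(-0.48), np.float64(-3.27), np.float64(-1.34), np.float64(0.146)], [0.4, np.float64(-0.95), np.float64(-3.17), np.float64(-1.34), np.float64(0.146)], [0.4, np.float64(-1.4), np.float64(-2.99), np.float64(-1.35), np.float64(0.147)], [0.4, np.float64(-1.83), np.float64(-2.76), np.float64(-1.34), np.float64(0.146)], [0.4, np.float64(-3.54), np.float64(-3.34), np.float64(-0.14), np.float64(0.1)], [0.4, np.float64(-3.85), np.float64(-2.97), np.float64(-0.14), np.float64(0.1)], [0.4, np.float64(-4.13), np.float64(-2.57), np.float64(-0.14), np.float64(0.1)], [0.4, np.float64(-4.36), np.float64(-2.15), np.float64(-0.15), np.float64(0.1)], [0.4, np.float64(-4.56), np.float64(-1.7), np.float64(-0.14), np.float64(0.1)], [0.4, np.float64(-4.71), np.float64(-1.24), np.float64(-0.15), np.float64(0.099)], [0.4, np.float64(-4.8), np.float64(-0.77), np.float64(-0.14), np.float64(0.1)]]
```

Weight seated (knob at 0.449, 0.254; top ≤ 0.078, so not perched). On to the stylus.

play_rows(motion=[[0.4, 0.5, -3.3, -1.35, 0.146], [0.4, 0, -3.3, -1.35, 0.146], [0.4, -0.5, -3.3, -1.35, 0.146], [0.4, -0.95, -3.2, -1.35, 0.146], [0.4, -1.4, -3, -1.35, 0.146], [0.4, -1.8, -2.8, -1.35, 0.146], [0.4, -3.5, -3.3, -0.1, 0.1], [0.4, -3.9, -3, -0.1, 0.1], [0.4, -4.1, -2.6, -0.1, 0.1], [0.4, -4.4, -2.2, -0.1, 0.1], [0.4, -4.6, -1.7, -0.1, 0.1], [0.4, -4.7, -1.2, -0.1, 0.1], [0.4, -4.8, -0.8, -0.1, 0.1], [0.4, 0, 0, 0, 0], [0.4, 0, 0, 0, 0]])

```text
time: 15.45
position: [0.4794, -0.3418, 0.2772]
tool_rot: [-2.222, -2.22, -0.001]
ft_force: [1.0, 1.1, -0.8]
grip_width: 0.603
```

```bash
python3 -c "
from plan import *
where(); s,im=snap('wrist','w9.png')
"
```

```text
t 15.45 p [ 0.4794 -0.3418  0.2772] yaw 89.95 tilt [-0.0002  0.0012] F [ 1.03  1.08 -0.76] w 0.603 q [-0.21  0.24  0.94  1.57 -0.19  1.44  0.74]
```

View pics/w9.png

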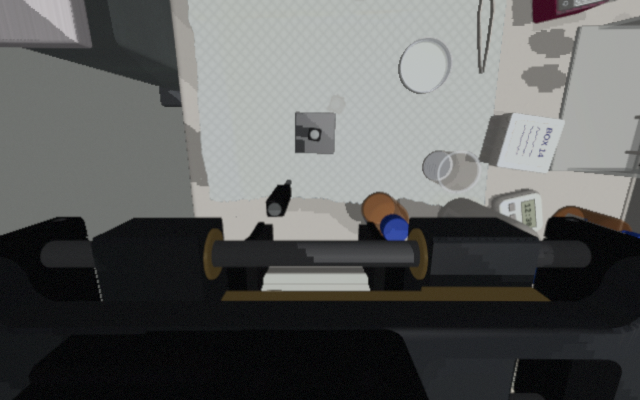

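```bash
python3 -c "
import cv2
a=cv2.imread('pics/w9.png');cv2.imwrite('pics/w9c.png',cv2.resize(a[100:220,255:355],None,fx=5,fy=5,interpolation=cv2.INTER_CUBIC))"
```

```text
(no output)
```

View pics/w9c.png

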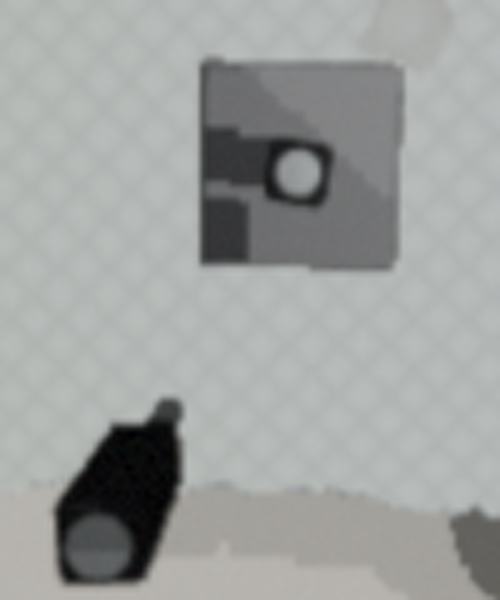

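```bash
python3 -c "
from plan import *
s=ctrl.get_state()
print('cap',onz('wrist',cr([(300,172)],255,100),.119,s).round(4),'stand',onz('wrist',cr([(201,62),(404,65),(398,269),(201,264)],255,100),.05,s).round(4), onz('wrist',cr([(201,62),(404,65),(398,269),(201,264)],255,100),.05,s).mean(0))
q=onz('wrist',cr([(270,137),(333,145),(322,208),(265,199)],255,100),.116,s);print(q.round(4),q.mean(0))
d=np.roll(q,-1,0)-q;print(np.degrees(np.arctan2(d[:,1],d[:,0]))%90,np.linalg.norm(d,axis=1))
"
```

```text
cap [[ 0.4787 -0.2806  0.119 ]] stand [[ 0.4528 -0.2537  0.05  ]
 [ 0.5057 -0.2545  0.05  ]
 [ 0.505  -0.3071  0.05  ]
 [ 0.4518 -0.3058  0.05  ]] [ 0.47883593 -0.28028354  0.05      ]
[[ 0.4721 -0.2732  0.116 ]
 [ 0.4859 -0.2749  0.116 ]
 [ 0.4835 -0.2884  0.116 ]
 [ 0.471  -0.2865  0.116 ]] [ 0.47814008 -0.2807649   0.116     ]
[82.96499497 80.04367785 81.18745287 84.87694456] [0.01387148 0.01369771 0.01273603 0.01329225]
```

```bash
python3 -c "
from plan import *
plan([(.4788,-.282,.16,82),(.4788,-.282,.082,82)],0.4,stepmax=.04)
"
```

```text
6 rows ->  [ 0.4788 -0.282   0.082 ] 82.0
[[0.4, np.float64(1.48), np.float64(-0.02), np.float64(2.93), np.float64(0.035)], [0.4, np.float64(1.48), np.float64(-0.07), np.float64(2.93), np.float64(0.035)], [0.4, np.float64(1.48), np.float64(-0.13), np.float64(2.93), np.float64(0.035)], [0.4, np.float64(1.47), np.float64(-0.17), np.float64(2.94), np.float64(0.035)], [0.4, np.float64(0.0), np.float64(-0.0), np.float64(3.9), np.float64(-0.0)], [0.4, np.float64(0.0), np.float64(-0.0), np.float64(3.9), np.float64(-0.0)]]
```

play_rows(motion=[[0.4, 1.5, 0, 2.8, 0.035], [0.4, 1.5, -0.05, 2.8, 0.035], [0.4, 1.5, -0.1, 2.8, 0.035], [0.4, 1.4, -0.15, 2.6, 0.035], [0.4, 0, 0, 0, 0], [0.4, 0, 0, 0, 0]])

```text
time: 16.25
position: [0.4799, -0.2841, 0.1688]
tool_rot: [2.371, 2.059, 0.002]
ft_force: [0.0, -0.1, 0.6]
grip_width: 0.599
```

```bash
python3 -c "
from plan import *
where(); s,im=snap('wrist','w10.png');_,b=snap('side','s4.png')
p=proj('wrist',[[.4788,-.282,.119]],s);print(p)
cv2.imwrite('pics/w10c.png',np.hstack([cv2.resize(im[130:300,220:420,::-1],None,fx=2.2,fy=2.2,interpolation=cv2.INTER_CUBIC)[:370],cv2.resize(b[220:340,300:420,::-1],None,fx=3.1,fy=3.1,interpolation=cv2.INTER_CUBIC)[:370]]))
"
```

```text
t 16.25 p [ 0.4799 -0.2841  0.1688] yaw 81.93 tilt [ 0.0019 -0.0004] F [ 0.02 -0.1   0.65] w 0.599 q [-0.32  0.22  0.92  1.79 -0.19  1.21  0.51]
[[313.75628058 215.07781216]]
```

View pics/w10c.png

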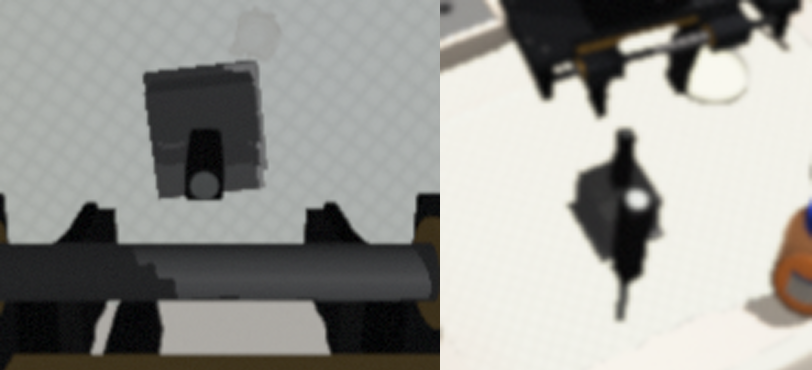

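play_rows(motion=[[0.4, 0.15, -0.15, 1.5, 0], [0.4, 0, 0, 2.8, 0], [0.4, 0, 0, 2.8, 0], [0.4, 0, 0, 1.6, 0], [0.4, 0, 0, 0, 0], [0.4, 0, 0, 0, 0]])

```text
time: 17.1
position: [0.4782, -0.283, 0.0813]
tool_rot: [2.374, 2.056, 0.001]
ft_force: [-1.0, -0.6, 0.8]
grip_width: 0.599
```

```bash
python3 -c "
from plan import *
where(); s,im=snap('wrist','w11.png');_,b=snap('side','s5.png')
where()
cv2.imwrite('pics/w11c.png',np.hstack([cv2.resize(im[130:300,220:420,::-1],None,fx=2.2,fy=2.2,interpolation=cv2.INTER_CUBIC)[:370],cv2.resize(b[220:340,300:420,::-1],None,fx=3.1,fy=3.1,interpolation=cv2.INTER_CUBIC)[:370]]))
"
```

```text
t 17.1 p [ 0.4782 -0.283   0.0813] yaw 81.79 tilt [ 0.0013 -0.0006] F [-0.97 -0.55  0.84] w 0.599 q [-0.27  0.33  0.88  1.89 -0.29  1.06  0.59]
t 17.2 p [ 0.4784 -0.2829  0.0816] yaw 81.81 tilt [ 0.0019 -0.0005] F [-0.02  0.09 -0.48] w 0.604 q [-0.27  0.33  0.88  1.89 -0.29  1.06  0.59]
```

View pics/w11c.png

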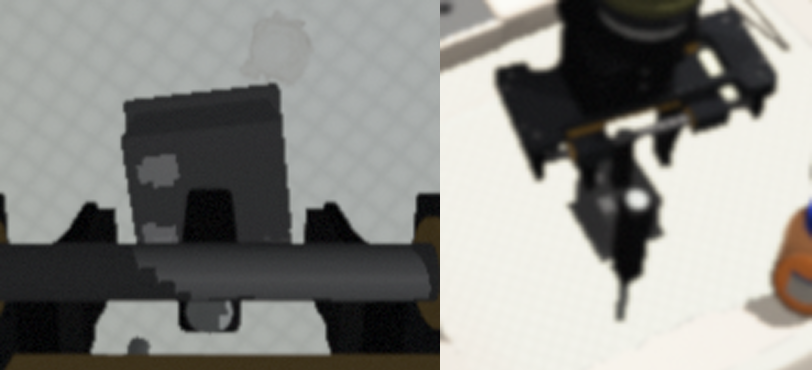

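```bash
python3 -c "
from plan import *
s=ctrl.get_state()
X=onz('wrist',[(220+209/2.2,130+315/2.2)],.119,s);print(X, np.linalg.inv(T(s))@np.r_[X[0],1])"
```

```text
[[ 0.47806978 -0.28186857  0.119     ]] [ 9.92591738e-04 -4.46495573e-04 -3.74014885e-02  1.00000000e+00]
```

play_rows(motion=[[1, 0, 0, 0, 0], [1, 0, 0, 0, 0], [1, 0, 0, 0, 0], [1, 0, 0, 0, 0], [1, 0, 0, 0, 0], [1, 0, 0, 0, 0]], force=40)

```text
time: 17.95
position: [0.4777, -0.2825, 0.0805]
tool_rot: [-2.374, -2.057, -0.0]
ft_force: [-0.3, 0.1, -0.1]
grip_width: 0.156
```

play_rows(motion=[[1, 0, 0, 0, 0], [1, 0, 0, 0, 0], [1, 0, 0, -1, 0], [1, 0, 0, -2.5, 0], [1, 0, 0, -3, 0], [1, 0, 0, -3, 0], [1, 0, 0, -2.5, 0], [1, 0, 0, 0, 0], [1, 0, 0, 0, 0]])

```text
time: 19.08
position: [0.4773, -0.2822, 0.2]
tool_rot: [-2.374, -2.057, -0.0]
ft_force: [0.1, -0.2, -1.0]
grip_width: 0.157
```

```bash
python3 -c "
from plan import *
where(); _,b=snap('side','s6.png')
cv2.imwrite('pics/s6c.png',cv2.resize(b[180:340,290:420,::-1],None,fx=4,fy=3.7,interpolation=cv2.INTER_CUBIC))
plan([(.4384,-.124,.195,92)],1,stepmax=.04)
"
```

```text
t 19.075 p [ 0.4773 -0.2822  0.2   ] yaw 81.81 tilt [-0.0005  0.0006] F [ 0.1  -0.21 -1.03] w 0.157 q [-0.35  0.19  0.94  1.76 -0.16  1.27  0.48]
5 rows ->  [ 0.4384 -0.124   0.195 ] 92.0
[[1, np.float64(3.02), np.float64(-1.22), np.float64(0.09), np.float64(-0.036)], [1, np.float64(3.06), np.float64(-1.11), np.float64(0.09), np.float64(-0.035)], [1, np.float64(3.1), np.float64(-1.0), np.float64(0.09), np.float64(-0.036)], [1, np.float64(3.13), np.float64(-0.88), np.float64(0.1), np.float64(-0.035)], [1, np.float64(3.16), np.float64(-0.78), np.float64(0.09), np.float64(-0.036)]]
```

View pics/s6c.png

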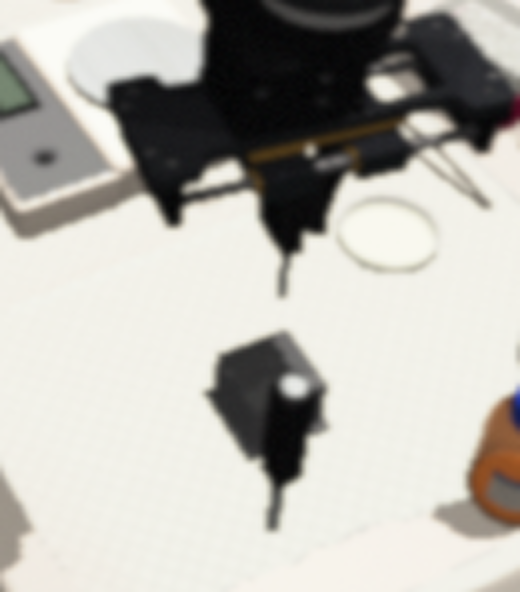

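play_rows(motion=[[1, 3, -1.2, 0, -0.036], [1, 3, -1.1, 0, -0.036], [1, 3.1, -1, 0, -0.036], [1, 3.1, -0.9, 0, -0.036], [1, 3.2, -0.8, 0, -0.036], [1, 0, 0, 0, 0], [1, 0, 0, 0, 0]])

```text
time: 20.0
position: [0.4383, -0.1259, 0.2001]
tool_rot: [-2.181, -2.261, 0.001]
ft_force: [0.9, -0.5, -1.0]
grip_width: 0.154
```

```bash
python3 -c "
from plan import *
where(); s,im=snap('wrist','w12.png')
print(proj('wrist',[(T(s)@[0,0,.075,1])[:3]],s))
cv2.imwrite('pics/w12c.png',cv2.resize(im[60:240,230:400,::-1],None,fx=3.3,fy=3.3,interpolation=cv2.INTER_CUBIC))
"
```

```text
t 20.0 p [ 0.4383 -0.1259  0.2001] yaw 92.08 tilt [-0.0008 -0.0006] F [ 0.94 -0.54 -1.01] w 0.154 q [-0.59 -0.14  0.76  1.97  0.1   1.27  0.17]
[[315.6174475  208.43705134]]
```

View pics/w12c.png

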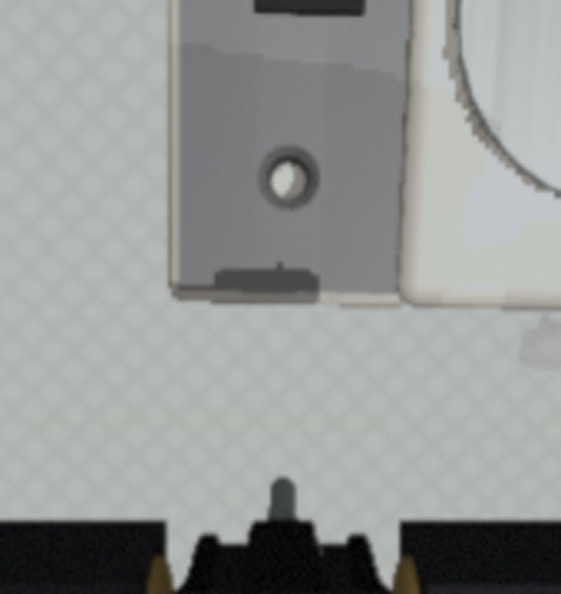

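```bash
python3 -c "
from plan import *
s=ctrl.get_state()
e=onz('wrist',cr([(289,177.5),(258,177),(320,177),(289,145),(289,210)],230,60,3.3),.046,s);print(e.round(4),np.linalg.norm(e[1]-e[2]),np.linalg.norm(e[3]-e[4]))
plan([(.4385,-.0435,.146,92)],1,stepmax=.03)
"
```

```text
[[ 0.4374 -0.0448  0.046 ]
 [ 0.4275 -0.045   0.046 ]
 [ 0.4473 -0.0443  0.046 ]
 [ 0.437  -0.035   0.046 ]
 [ 0.4377 -0.0548  0.046 ]] 0.019816995668458185 0.01986774823527616
4 rows ->  [ 0.4385 -0.0435  0.146 ] 92.02
[[1, np.float64(2.07), np.float64(0.07), np.float64(1.36), np.float64(0.0)], [1, np.float64(2.07), np.float64(0.07), np.float64(1.35), np.float64(0.0)], [1, np.float64(2.07), np.float64(0.08), np.float64(1.36), np.float64(0.0)], [1, np.float64(2.06), np.float64(0.07), np.float64(1.35), np.float64(0.0)]]
```

play_rows(motion=[[1, 2, 0, 1, 0], [1, 2, 0.1, 1.4, 0], [1, 2, 0, 1.6, 0], [1, 2, 0, 1.6, 0], [1, 0, 0, 0, 0], [1, 0, 0, 0, 0]])

```text
time: 20.8
position: [0.437, -0.0458, 0.1448]
tool_rot: [2.18, 2.261, -0.0]
ft_force: [0.2, -0.2, -0.4]
grip_width: 0.159
```

```bash
python3 -c "
from plan import *
where(); s,im=snap('wrist','w13.png');_,b=snap('side','s7.png')
where()
cv2.imwrite('pics/w13c.png',np.hstack([cv2.resize(im[160:260,270:370,::-1],None,fx=4,fy=4,interpolation=cv2.INTER_CUBIC),cv2.resize(b[180:260,260:340,::-1],None,fx=5,fy=5,interpolation=cv2.INTER_CUBIC)]))
"
```

```text
t 20.8 p [ 0.437  -0.0458  0.1448] yaw 92.09 tilt [ 0.0005 -0.0006] F [ 0.21 -0.19 -0.43] w 0.159 q [-0.65 -0.11  0.67  2.08  0.08  1.15  0.02]
t 20.9 p [ 0.4373 -0.046   0.1452] yaw 92.05 tilt [0.0014 0.    ] F [ 0.12  0.39 -0.19] w 0.154 q [-0.65 -0.11  0.67  2.08  0.08  1.15  0.02]
```

View pics/w13c.png

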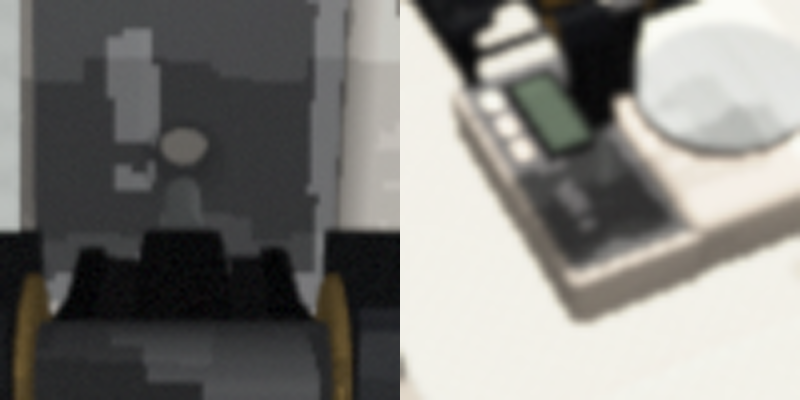

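```bash
python3 -c "
from plan import *
s=ctrl.get_state()
f=lambda X:((proj('wrist',[X],s)-[270,160]+.5)*4-.5).round(1)
print('button pred if hole below TCP',f((*s['position'][:2],.0265)),'rim',f((*s['position'][:2],.046)),'tip',f((T(s)@[0,0,.075,1])[:3]))
a=cv2.imread('pics/w13.png');c=a[180:215,295:340];c=cv2.convertScaleAbs(c,alpha=2.2);cv2.imwrite('pics/w13d.png',cv2.resize(c,None,fx=16,fy=16,interpolation=cv2.INTER_CUBIC))
"
```

```text
button pred if hole below TCP [[183.1 147.4]] rim [[183.2 166.8]] tip [[184.  195.2]]
```

View pics/w13d.png

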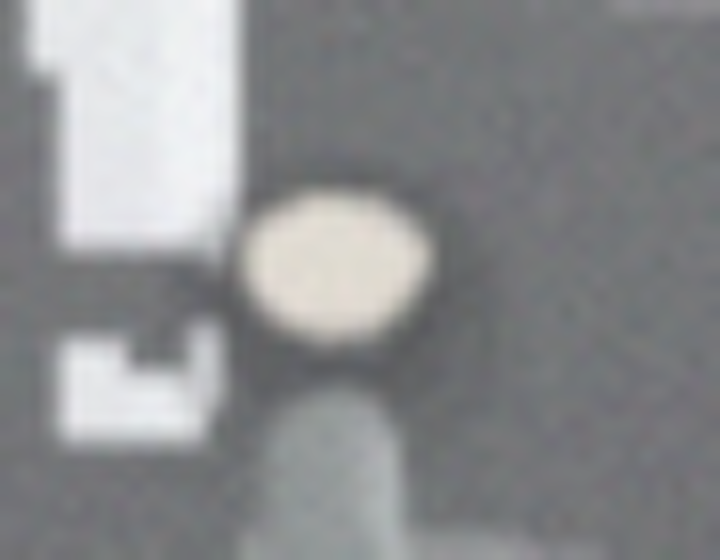

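play_rows(motion=[[1, 0.12, 0, 1, 0], [1, 0, 0, 1, 0], [1, 0, 0, 1, 0], [1, 0, 0, 0.8, 0], [1, 0, 0, 0, 0], [1, 0, 0, 0, 0]])

```text
time: 21.65
position: [0.4368, -0.044, 0.1067]
tool_rot: [2.18, 2.262, 0.0]
ft_force: [0.0, 0.9, -1.5]
grip_width: 0.157
```

```bash
python3 -c "
from plan import *
where()
s,im=snap('wrist','w14.png');where()
cv2.imwrite('pics/w14c.png',cv2.resize(cv2.convertScaleAbs(im[160:260,260:380,::-1],alpha=2),None,fx=5,fy=5,interpolation=cv2.INTER_CUBIC))
"
```

```text
t 21.65 p [ 0.4368 -0.044   0.1067] yaw 92.12 tilt [ 0.0004 -0.    ] F [ 0.02  0.94 -1.47] w 0.157 q [-0.65 -0.06  0.68  2.12  0.04  1.06  0.05]
t 21.7 p [ 0.4369 -0.044   0.1068] yaw 92.12 tilt [0.0006 0.0001] F [-0.17  0.04  0.39] w 0.156 q [-0.65 -0.06  0.68  2.12  0.04  1.06  0.05]
```

View pics/w14c.png

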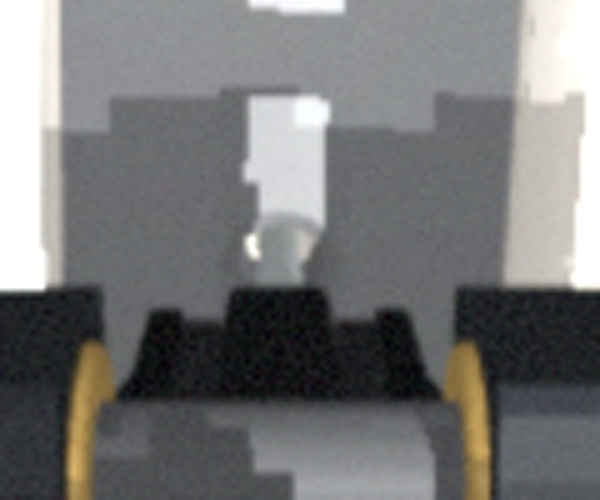

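play_rows(motion=[[1, 0.0, 0.05, 0.3, 0], [1, 0, 0, 0.2, 0], [1, 0, 0, 0.2, 0], [1, 0, 0, 0, 0], [1, 0, 0, 0, 0]])

```text
time: 22.32
position: [0.4372, -0.0439, 0.0997]
tool_rot: [2.18, 2.262, 0.0]
ft_force: [-1.0, 0.5, 1.8]
grip_width: 0.155
```

play_rows(motion=[[1, 0, 0, 0.1, 0], [1, 0, 0, 0.1, 0], [1, 0, 0, 0, 0], [1, 0, 0, 0, 0]])

```text
time: 22.82
position: [0.4372, -0.0439, 0.0976]
tool_rot: [2.18, 2.262, 0.0]
ft_force: [0.4, 0.6, 3.0]
grip_width: 0.157
```

```bash
python3 -c "
from plan import *
where()"
```

```text
t 22.825 p [ 0.4372 -0.0439  0.0976] yaw 92.12 tilt [0.0002 0.0002] F [0.39 0.55 3.04] w 0.157 q [-0.65 -0.04  0.69  2.13  0.03  1.04  0.06]
```

play_rows(motion=[[1, 0, 0, 0.1, 0], [1, 0, 0, 0.05, 0], [1, 0, 0, 0, 0], [1, 0, 0, 0, 0]])

```text
time: 23.32
position: [0.4373, -0.044, 0.0967]
tool_rot: [-2.18, -2.262, -0.001]
ft_force: [-2.5, 0.3, 8.5]
grip_width: 0.158
```

play_rows(motion=[[1, 0, 0, 0, 0], [1, 0, 0, 0, 0], [1, 0, 0, 0, 0], [1, 0, 0, 0, 0]])

```text
time: 23.82
position: [0.4373, -0.044, 0.0967]
tool_rot: [-2.18, -2.262, -0.0]
ft_force: [-2.0, -0.2, 8.7]
grip_width: 0.156
```

```bash
python3 -c "
from plan import *
where()
_,im=snap('wrist','w15.png');_,b=snap('side','s8.png');where()
cv2.imwrite('pics/w15c.png',np.hstack([cv2.resize(cv2.convertScaleAbs(im[160:260,260:360,::-1],alpha=2),None,fx=4,fy=4,interpolation=cv2.INTER_CUBIC),cv2.resize(b[140:240,230:330,::-1],None,fx=4,fy=4,interpolation=cv2.INTER_CUBIC)]))
"
```

```text
t 23.825 p [ 0.4373 -0.044   0.0967] yaw 92.12 tilt [0.0001 0.0004] F [-2.04 -0.19  8.69] w 0.156 q [-0.65 -0.04  0.69  2.13  0.03  1.04  0.06]
t 23.925 p [ 0.4373 -0.044   0.0967] yaw 92.12 tilt [0.0001 0.0004] F [-1.86 -1.08  8.64] w 0.155 q [-0.65 -0.04  0.69  2.13  0.03  1.04  0.06]
```

View pics/w15c.png

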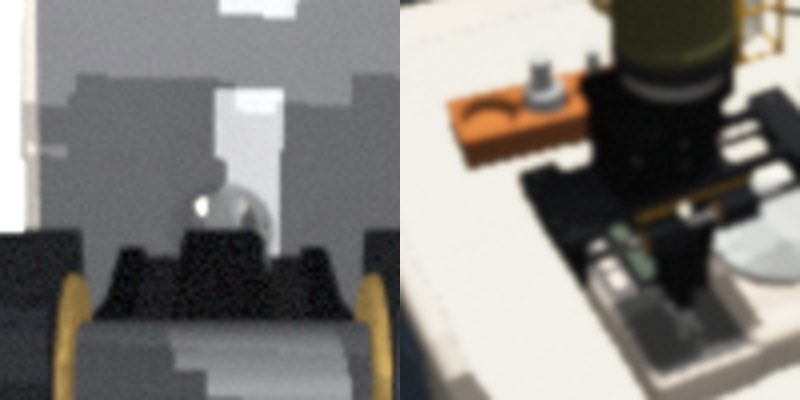

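```bash
python3 -c "
from bench import ticket
print(ticket.close_job())"
```

```text
the job is handed in; nothing more can be done
None
```

The job is handed in at about 24 s of the 58 s allowed. The weight is in the middle well and let go. The stylus is still in the gripper, holding the reset button down. No verdict was reported.

**Weight:** After I let go, both the wrist and side views showed it standing upright in the middle well. Its knob measured about (0.449, 0.254), within about 1–2 mm of where I measured the well. Combining the two views put the knob top at 0.072 m, lower than the 0.078 m expected. I put the difference down to picture noise and read it as not perched on the rim.

**Stylus:** I took the smaller one, which stood in the stand, and left the larger one standing beside it alone. Before I lowered it, its pin showed within a pixel of where it should be in the wrist picture. The handle stayed firmly gripped at about 14 mm.

**Button:** The push rose softly like a spring over about 4 mm, then jumped to about 8.7 N and held steady, which is how the stop should feel. By my estimate the tip is at about 0.022 m, roughly 24 mm deep and about 1 mm off the hole's axis. The last readings also showed a sideways force of about 2 N, so the pin may be touching the hole wall lightly.

**Disagreements:** The top camera put points 3–6 mm off in y compared with the wrist camera, so I used the wrist camera. The wrist camera itself read about 2 mm off in one direction, and I allowed for that.

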